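Dock the ring-blank pallet on its three-ball engraving dock

TASK

Dock the ring-blank pallet for engraving: lift it by its black grip, bring it over the dock with its red mark on the same side as the dock's red mark, lower its three vee blocks gently onto the three steel balls and press it down until both brass spring rollers have snapped over its side bars and hold it fully home, level on all three balls; then let go and leave it there. The springs push back firmly, so press steadily and only as hard as they need: do not let the pallet fall onto the dock, do not ram it, and do not push the dock's soft feet down to the bottom. Leave the other things on the bench where they are.

Things in the scene. Friction and masses are not known exactly. Their poses are not given: they have to be found in the camera images.
- pallet: Loose ring-blank pallet, about 0.55 kg: aluminium plate 100 (x) x 86 (y) x 8 mm (top 22 mm above the origin) with four ring blanks in nests, on three dark steel vee blocks. Origin: centre of its underside, at the blocks' lower edges (bench height at the start); z up. A red mark lies on the plate at its +y edge.
- pallet_grip (a point): Middle of the pallet's black grip, 46 mm above the pallet's origin. The grip stands in the middle of the plate, 44 mm long (x), 14 mm thick (y), from 22 to 58 mm above the origin, flat on top: take it from above, fingers closing along the pallet's y.
- pallet_vee (a point): Mouth of the pallet's single vee at the red mark, at (0, 34, 0) mm from its origin; the other two are at (28, -28) and (-28, -28) mm, so the vees fit the balls one way round only. Channels of 90 degrees, 24 mm wide at the mouth, 12 mm deep, pointing to the middle.
- pallet_bar (a point): Outer edge of the catch bar on the pallet's +y side, 51 mm from its middle and 18 mm above its origin; the same at -y. Bars: square steel, 8 x 8 x 84 mm, set on edge, so that they have 45 degree flanks below and above.
- dock: Engraving dock, fixed on the bench: dark ground plate 136 (x) x 176 (y) x 6 mm and, on four soft blue gel feet, a black deck 130 x 170 x 12 mm (top 38 mm above the bench) with three balls and, at y = +-70 mm, two grey catch housings (60 x 26 mm, tops 74 mm above the bench, inner faces at y = +-57 mm). Red mark on top of the +y housing. Origin: on the bench, in the middle; z up.
- dock_ball (a point): Centre of the dock's single ball, on the red-marked side, (0, 34, 48) mm from the dock's origin; the other two are at (28, -28, 48) and (-28, -28, 48) mm. Polished steel balls of 14 mm diameter.
- dock_home (a point): Where the pallet's origin is, on the deck, when it sits fully home on the balls; the pallet's axes then agree with these. 46 mm above the bench while the deck is unloaded; it sinks with the deck. Set down gently, the pallet first rests on the two rollers, about 8 mm above home.
- roller_left (a joint): Travel (m) of the sprung brass roller in the +y housing: 0 free, about 0.0015 with the pallet home. One in each housing, 6 mm thick, 44 mm long. About 15 N in all (the pallet's 5 N included) push both bars past them, with a snap, 5 to 3 mm above home; then they pull it home with 11 N. If one side snaps first the pallet hangs askew and up to about 24 N in all finish it.
- deck (a joint): Height (m) of the deck on its gel feet: 0 unloaded, negative when pressed. 2 N per mm, well damped; the deck sinks straight down, 2.7 mm under the pallet's weight. The feet are pushed too far at -15 mm (30 N in all, pallet included).
- jar: Bystander: clear glass jar, 60 mm across, 75 mm high, origin at the centre of its underside.
- blank: Bystander: flat silver ring blank lying on the bench, 32 mm across, 4 mm thick, origin at the centre of its underside.
- brush: Bystander: bench brush lying on the bench, 160 mm long, about 20 mm high.
- block: Bystander: steel bench block, 70 x 70 x 30 mm, origin at the centre of its underside.
There are look-alikes about, which are no part of the job. Of the things shaped like the pallet, the aluminium one is meant.

How it is judged (in metres and radians):
On the way, in this order (a step that is already met when the one before it is completed fails the run):
1. the pallet is lifted and held over the dock, within 30 mm of straight above its home and at least 10 mm above it (horizontal distance between pallet and dock_home below 0.03 m and z of pallet in the frame of dock_home above 0.01 m), for 0.1 s.
2. the pallet is pressed fully home on the three balls (distance between pallet and dock_home below 0.002 m and angle between pallet's own z axis and vertical below 0.025 rad and angle between the x axis of pallet and the x axis of dock_home, either way round below 0.04 rad), for 0.3 s.
At the end, for the whole second after the job is handed in: The pallet sits fully home on the dock's three balls, held by both rollers and let go: its origin within 2 mm of dock_home, level within 0.025 rad, turned the same way as the dock within 0.04 rad, at rest, with nothing else loading the deck (deck above -6 mm) (all of step 2 and linear speed of pallet below 0.01 m/s and value of joint deck above -0.006 m); the robot touches nothing.
It fails at once if the dock's soft feet are pushed too far (deck below -15 mm, 30 N in all) (value of joint deck below -0.015 m).
It fails at once if the pallet is rammed onto the dock (contact forces of balls and rollers on the pallet add up to over 120 N; at rest at home they add up to about 37 N) (contact force between pallet and dock above 120 N).
It fails at once if the pallet falls onto the dock (over 0.3 m/s while 8 to 25 mm above home) (horizontal distance between pallet and dock_home below 0.03 m and z of pallet in the frame of dock_home between 0.008 and 0.025 m and linear speed of pallet above 0.3 m/s).
It fails at once if the jar, the loose ring blank, the brush or the bench block is moved by more than 20 mm (distance of any of jar, blank, brush, block from where it was at the start of the episode above 0.02 m).
It also fails if it takes over 54 s, if anything falls off the work surface, if the arm or the gripper's body presses on something with over 40 N, if the wrist force passes 120 N, or if a joint passes its speed limit or range.

ROBOT

A 6-joint arm with a two-finger parallel gripper is mounted at the origin on the work surface. World frame = base frame: x ahead of the robot, y to its left, z up, the work surface at z = 0. Lengths are in m, angles in degrees, forces in N, time in s.
With the tool pointing down it reaches from about 0.35 to 0.875 m from the base axis. Payload 4.2 kg.
Tool frame: the origin (TCP) lies midway between the tips of the shut fingers; the grasp point (between the pads) lies 19 mm behind it (r.pinch_z is the distance from the TCP to the grasp point, in m); z points along the fingers, y is the line along which they close (so a half turn about z gives the same grasp; the last joint's range is limited). The gripper opens to 87 mm and grips with 3 to 60 N. Pads are 19 mm wide; open, the fingers measure 117 mm over their backs; the gripper's body (75 mm by 190 mm) begins 51 mm behind the grasp point.
Start: joints at [-55.084, 22.042, 0.453, 0, -68.411, -14.817], TCP at [0.215, -0.587, 0.223] pointing down, gripper open.
Joint ranges: [-179.83, 179.83], [-69.29, 118.12], [-61.27, 80.66], [-181.25, 117.63], [-171.15, -9.14], [-177.46, 177.46]. Speed limits (degrees/s): [159.86, 159.86, 180, 180, 180, 180].

INTERFACE

Orientations are given as a 3x3 rotation matrix whose columns are the frame's x, y, z axes.
In Python, from station import r, imaging, models gives the robot as it stands. The module is installed in compiled form; this text tells all that it offers.
- The arm moves only by the tool apply_moves, never from a script. Its argument "moves" is a list of rows, each a list of 2 entries, a list of its own where there are three numbers: the shift along the tool's x, y, z in m, then the turn about the tool's z in degrees. A call has 1 to 5 rows; each row shifts and turns the commanded pose from where the row before left it, along the tool's axes as they then stand; what a row does not reach is not made up. A row lasts 1/12 s, in which the tool goes at most 41.7 mm and 7.16 degrees, less where a joint would pass 70% of its speed; a pose out of reach is approached as far as the arm can. A call is refused whole if a number of a shift passes 0.0417 or a number of a turn 7.16, either way. A call with a gripper value outside its range is refused whole. "hand" is the finger opening in m, from 0 to 0.087, set as the call begins (left out, the last holds). The fingers move at their own pace and stop on an object; the grip force is fixed at half the most. Time passes only in rows, so rows that do not move let the fingers close. It gives the time, the measured TCP pose, the force, the opening and the grip force at its end, in the units of the state.
- r.sense(): the state, without advancing time (a new reading comes with each control period).
- imaging.capture(name): name is "scene" or "top" or "wrist"; returns a dict with "frame" (384x512x3 uint8, blue, green, red), "intrinsics" (3x3 intrinsics, pixels), "eye" and "orientation" of the camera in the world. Camera axes: x right, y down, z forward; pixel columns grow to the right and rows downward; lengths in m; the calibration is good to about 2 mm. The wrist camera is an equidistant fisheye: a pixel r from the principal point sees the ray r / f radians off the axis. A picture is of the moment at which its call begins. There is no depth.
- r.finish_job(): hands the job in; it is judged then, once.
Trained networks look in a picture, given as the dict that the camera call returned (one of the last four; its "shot" number tells which), for a name from the list of things; names that differ only in an ending like _2 or _b are one class to them, and where a whole thing is asked for, a point or a joint stands for the part that bears it (a point fixed in the world has none). Each returns a list of dicts, best first, with "confidence" (0 to 1); they miss things now and then, are a little off and sometimes report something else, mostly with a low value. They report only what shows in the picture. A call takes as long as a camera call. They do not tell look-alikes from the thing itself.
- models.cut_out(picture, target): "region" (384x512 bool, what is visible of it) and "extent" ([left, top, width, height] as shares, 0 to 1, of the picture: columns of its width, rows of its height, round what is visible of it).
- models.place_of(picture, target): "at" ([column, row] as shares, 0 to 1, of the picture: columns of its width, rows of its height: a listed point, or the origin of a listed thing).
The state is a dict: "time_s": time; "joints": joint angles; "joint_velocities": joint speeds; "effort": joint torques, N m; "tcp_pos": TCP position; "ee_rot": TCP orientation; "wrist_force": force on the tool from outside, world axes, zero at the start; "moment": the same for the moment, N m; "gripper_width": opening from 0.0 (shut) to 1.0 (fully open); "gripper_force": force on a finger pad.
Only numpy, scipy, OpenCV 4.12 (cv2) and the standard library are available. Lean on these libraries where they do the work, as an engineer would, in place of code of your own. Each camera call takes 0.05 s, during which the arm holds its last target. There are 200 camera calls.

## Working session

There is one attempt and no reset: what is moved stays moved. The work goes in short steps, Python scripts to look and compute and a tool call to move; the robot and the scene stay as the last step left them, time stands still between calls to the robot, and variables do not carry over. Pictures are saved under pics/ and viewed, at most 10 in all, crops included, and the job is handed in when it is done.

Besides the shell and the picture viewer there is one more tool, called after "Emit:" as name(argument=value, ...) on one line, values as JSON. apply_moves: Moves the arm, as the interface text tells. Its arguments: {"type":"object","properties":{"moves":{"type":"array"},"hand":{"type":"number"}},"required":["moves"]}

```bash
mkdir -p pics
cat > h.py <<'E'
import numpy as np, cv2
from station import r, imaging, models
def ray(p,uv):
    K=np.array(p["intrinsics"]);R=np.array(p["orientation"])
    d=np.array([(uv[0]-K[0,2])/K[0,0],(uv[1]-K[1,2])/K[1,1],1.])
    if p.get("fish"):
        a=np.hypot(d[0],d[1]);s=np.sin(a)/a if a>1e-9 else 1
        d=np.array([d[0]*s,d[1]*s,np.cos(a)])
    d=R@d;return np.array(p["eye"]),d/np.linalg.norm(d)
def atz(p,uv,z):
    e,d=ray(p,uv);return e+d*(z-e[2])/d[2]
def tri(l):
    A=0;b=0
    for p,uv in l:
        e,d=ray(p,uv);M=np.eye(3)-np.outer(d,d);A=A+M;b=b+M@e
    x=np.linalg.solve(A,b)
    return x,[round(1e3*np.linalg.norm((np.eye(3)-np.outer(ray(p,u)[1],ray(p,u)[1]))@(x-ray(p,u)[0])),1) for p,u in l]
def cap(n):
    p=imaging.capture(n);p["fish"]=n=="wrist";return p
def pts(p,t):
    return [(round(d["confidence"],2),(d["at"][0]*512,d["at"][1]*384)) for d in models.place_of(p,t)]
E
python3 - <<'E'
from h import *
np.set_printoptions(precision=3,suppress=True)
P={n:cap(n) for n in("scene","top")}
for n,p in P.items():
    print(n,np.array(p["eye"]),p["intrinsics"][0][0])
    for t in["pallet","pallet_grip","pallet_vee","pallet_bar","dock","dock_ball","dock_home","jar","blank","brush","block"]:
        print(t,[(c,np.round(u).astype(int).tolist(),atz(p,u,{"pallet_grip":.046,"dock_ball":.048,"dock_home":.046}.get(t,0))[:2].round(3).tolist()) for c,u in pts(p,t)])
cv2.imwrite("pics/a.png",cv2.resize(np.vstack([P["scene"]["frame"],P["top"]["frame"]]),(400*1,600)))
cv2.imwrite("pics/scene.png",cv2.resize(P["scene"]["frame"],(800,600)));cv2.imwrite("pics/top.png",cv2.resize(P["top"]["frame"],(800,600)))
E
```

```text
scene [ 0.96  -0.387  0.992] 415.6478031993035
pallet [(0.97, [247, 193], [0.553, 0.022]), (0.95, [218, 281], [0.677, -0.205]), (0.74, [191, 222], [0.51, -0.146]), (0.57, [150, 184], [0.337, -0.147])]
pallet_grip [(0.93, [214, 276], [0.674, -0.212]), (0.81, [183, 212], [0.495, -0.152]), (0.75, [250, 183], [0.555, 0.032]), (0.65, [148, 177], [0.346, -0.149])]
pallet_vee [(0.97, [203, 219], [0.524, -0.117]), (0.8, [227, 288], [0.707, -0.203]), (0.79, [144, 177], [0.31, -0.144]), (0.59, [250, 200], [0.575, 0.01])]
pallet_bar [(0.95, [135, 173], [0.279, -0.153]), (0.76, [204, 213], [0.514, -0.103]), (0.67, [248, 203], [0.577, 0.0]), (0.57, [231, 289], [0.713, -0.199])]
dock [(0.88, [304, 152], [0.575, 0.239])]
dock_ball [(0.6, [113, 319], [0.586, -0.438]), (0.57, [310, 133], [0.561, 0.271])]
dock_home [(0.7, [304, 144], [0.575, 0.231])]
jar [(0.56, [292, 264], [0.778, -0.046])]
blank [(0.42, [324, 235], [0.785, 0.073]), (0.32, [200, 219], [0.519, -0.124])]
brush [(0.93, [335, 103], [0.521, 0.454])]
block [(0.59, [110, 318], [0.56, -0.443]), (0.44, [304, 142], [0.55, 0.266]), (0.4, [309, 
[... 555 characters left out ...]
], [0.696, -0.198])]
pallet_bar [(0.9, [297, 279], [0.3, -0.152]), (0.77, [317, 148], [0.724, -0.207]), (0.76, [251, 187], [0.593, 0.003]), (0.7, [285, 209], [0.524, -0.109])]
dock [(0.93, [182, 188], [0.581, 0.228]), (0.26, [288, 209], [0.523, -0.117])]
dock_ball [(0.94, [169, 194], [0.557, 0.258]), (0.33, [109, 200], [0.533, 0.445])]
dock_home [(0.69, [176, 188], [0.58, 0.237])]
jar [(0.88, [267, 125], [0.795, -0.041]), (0.74, [299, 216], [0.504, -0.154]), (0.58, [229, 123], [0.799, 0.081]), (0.53, [177, 187], [0.586, 0.244]), (0.27, [392, 199], [0.565, -0.451])]
blank [(0.62, [233, 129], [0.78, 0.069])]
brush [(0.88, [108, 200], [0.535, 0.467])]
block [(0.61, [389, 200], [0.564, -0.442])]
```

View pics/scene.png

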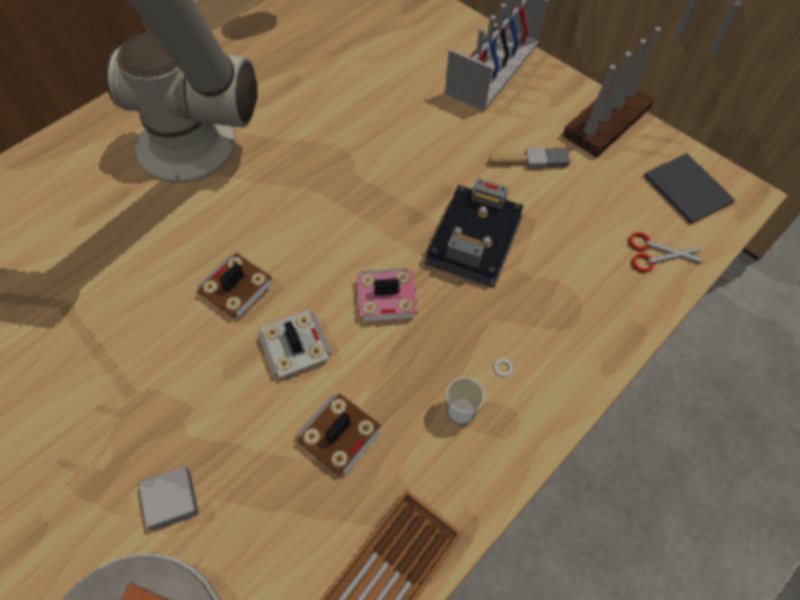

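View pics/top.png

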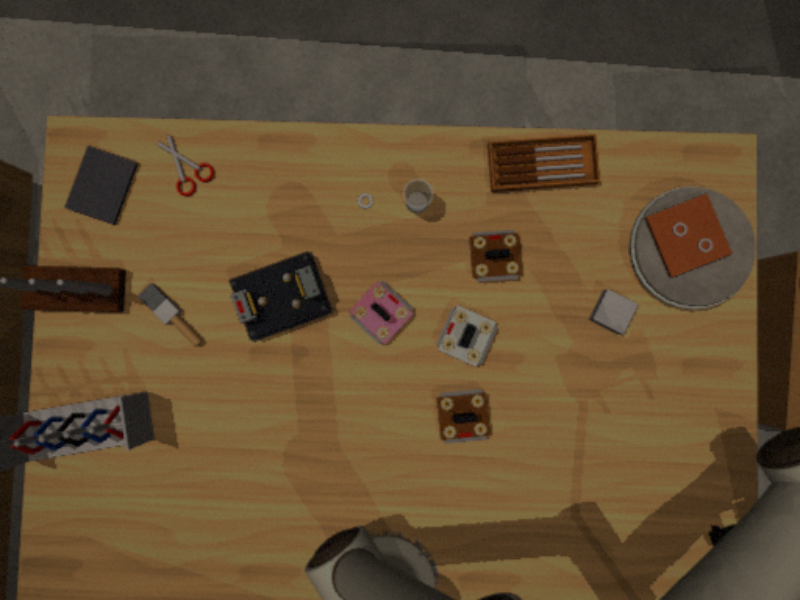

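Run:
```python
from h import *
np.set_printoptions(precision=4,suppress=True)
s=r.sense();print(s["tcp_pos"],"\n",np.array(s["ee_rot"]),s["time_s"])
S,T=cap("scene"),cap("top")
def near(p,t,uv):
    return min(pts(p,t),key=lambda a:np.hypot(*(np.array(a[1])-uv)))
for t,a,b in[("pallet_grip",(183,212),(299,212)),("pallet_vee",(203,219),(290,206)),("pallet",(191,222),(299,215)),("dock_ball",(310,133),(169,194)),("dock_home",(304,144),(176,188))]:
    u,v=near(S,t,a),near(T,t,b);print(t,u,v,*tri([(S,u[1]),(T,v[1])]))
for n,p,c in(("S",S,(188,218)),("T",T,(299,213))):
    hsv=cv2.cvtColor(p["frame"],cv2.COLOR_BGR2HSV)
    m=((hsv[...,0]<8)|(hsv[...,0]>172))&(hsv[...,1]>130)
    nn,l,st,ce=cv2.connectedComponentsWithStats(m.astype(np.uint8))
    print(n,[(ce[i].round(1).tolist(),int(st[i,4]),atz(p,ce[i],.022)[:2].round(4).tolist(),atz(p,ce[i],.074)[:2].round(4).tolist()) for i in range(1,nn) if st[i,4]>5])
    for d in models.cut_out(p,"pallet"):
        e=d["extent"];k=d["region"].astype(np.uint8)
        if k[c[1]-6:c[1]+6,c[0]-6:c[0]+6].any():
            pp=cv2.findNonZero(k).reshape(-1,2);w=np.array([atz(p,q,.022)[:2] for q in pp],np.float32);print(n,d["confidence"],cv2.minAreaRect(w*1000))
c=np.hstack([S["frame"][170:270,130:230],T["frame"][165:265,250:350]])
cv2.imwrite("pics/crop.png",cv2.resize(c,(800,400),interpolation=cv2.INTER_CUBIC))
```

```text
[ 0.2148 -0.5869  0.2225] 
 [[-0.9391 -0.3437  0.    ]
 [-0.3437  0.9391 -0.    ]
 [-0.     -0.     -1.    ]] 1.2
pallet_grip (0.69, (185.8048, 214.69440000000003)) (0.76, (299.7248, 216.0)) [ 0.503  -0.151   0.0421] [np.float64(0.1), np.float64(0.1)]
pallet_vee (0.77, (201.3184, 218.9952)) (0.77, (287.2832, 210.00960000000003)) [ 0.5201 -0.1173 -0.0063] [np.float64(1.6), np.float64(1.6)]
pallet (0.71, (190.1056, 221.18399999999997)) (0.87, (294.6048, 267.4176)) [ 0.3519 -0.1272 -0.2285] [np.float64(60.4), np.float64(60.4)]
dock_ball (0.56, (309.0944, 132.096)) (0.78, (167.4752, 192.49919999999997)) [0.5637 0.26   0.0628] [np.float64(1.4), np.float64(1.4)]
dock_home (0.76, (302.7968, 143.3856)) (0.73, (181.4016, 187.8912)) [0.5784 0.2166 0.0651] [np.float64(0.5), np.float64(0.5)]
S [([334.8, 15.5], 64, [0.2686, 0.7645], [0.3057, 0.7027]), ([308.4, 35.7], 15, [0.271, 0.6137], [0.308, 0.56]), ([314.3, 118.9], 15, [0.5256, 0.3395], [0.5489, 0.3006]), ([409.5, 161.0], 146, [0.8183, 0.4098], [0.8259, 0.3671]), ([139.9, 174.0], 26, [0.3071, -0.1509], [0.3422, -0.1635]), ([248.0, 198.5], 18
[... 654 characters left out ...]
[0.56, 0.6537]), ([50.2, 189.9], 8, [0.5621, 0.6443], [0.5595, 0.615]), ([75.6, 192.0], 21, [0.5576, 0.5626], [0.5552, 0.5369]), ([251.4, 191.0], 25, [0.5776, 0.0018], [0.5743, 0.0011]), ([153.2, 195.8], 27, [0.553, 0.314], [0.5507, 0.2993]), ([246.8, 199.5], 6, [0.5501, 0.0155], [0.548, 0.0141]), ([250.7, 205.3], 7, [0.5322, 0.0026], [0.5308, 0.0018]), ([287.6, 209.8], 17, [0.5213, -0.1148], [0.5205, -0.1104]), ([71.4, 265.7], 40, [0.3244, 0.5631], [0.3324, 0.5374]), ([15.2, 274.0], 83, [0.2926, 0.7399], [0.302, 0.7063]), ([73.2, 276.6], 39, [0.2904, 0.5556], [0.2998, 0.5301]), ([297.3, 278.0], 25, [0.3085, -0.1505], [0.3172, -0.1445]), ([17.4, 287.1], 65, [0.252, 0.7302], [0.2632, 0.697])]
```

View pics/crop.png

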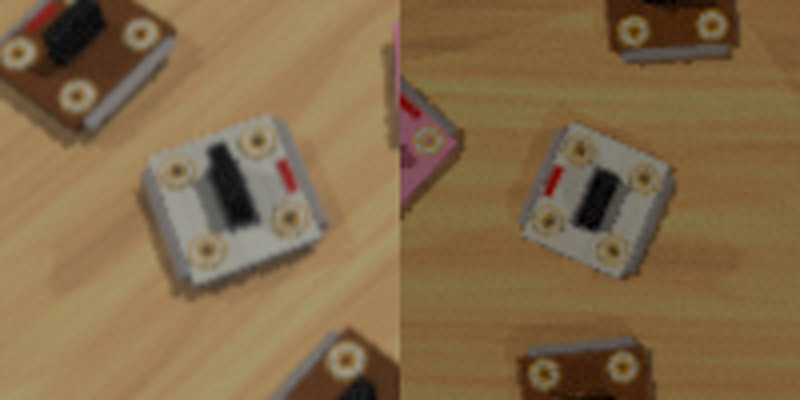

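Four pallets, in top-view pixels: pink (247,200), brown (314,165), brown (297,266) and silver-grey (299,213). The crop shows the last one in bare aluminium, with its black grip and its red mark towards +x/+y, so it is the one meant. I'm moving above it.

Emit:
apply_moves(moves=[[[-0.028,0.0207,-0.002],0],[[-0.028,0.0207,-0.002],0],[[-0.028,0.0207,-0.002],0],[[-0.028,0.0207,-0.002],0],[[-0.028,0.0207,-0.002],0]], hand=0.087)

```text
time_s: 2.32
tcp_pos: [0.3113, -0.4403, 0.2327]
ee_rot: [[-0.939, -0.343, 0.0], [-0.343, 0.939, -0.0], [-0.0, -0.0, -1.0]]
wrist_force: [0.6, -0.9, -0.0]
gripper_width: 0.998
gripper_force: 0.0
```

Emit:
apply_moves(moves=[[[-0.028,0.0207,-0.002],0],[[-0.028,0.0207,-0.002],0],[[-0.028,0.0207,-0.002],0],[[-0.028,0.0207,-0.002],0],[[-0.028,0.0207,-0.002],0]])

```text
time_s: 2.73
tcp_pos: [0.4073, -0.2948, 0.243]
ee_rot: [[-0.939, -0.344, 0.001], [-0.344, 0.939, -0.0], [-0.001, -0.001, -1.0]]
wrist_force: [0.3, -0.5, 0.1]
gripper_width: 0.999
gripper_force: 0.0
```

Emit:
apply_moves(moves=[[[-0.028,0.0207,-0.002],0],[[-0.028,0.0207,-0.002],0],[[-0.028,0.0207,-0.002],0],[[-0.028,0.0207,-0.002],0],[[-0.028,0.0207,-0.002],0]])

```text
time_s: 3.15
tcp_pos: [0.5032, -0.1494, 0.253]
ee_rot: [[-0.939, -0.344, 0.001], [-0.344, 0.939, -0.0], [-0.001, -0.0, -1.0]]
wrist_force: [-0.0, -0.1, 0.5]
gripper_width: 1.0
gripper_force: 0.0
```

Emit:
apply_moves(moves=[[[0,0,0],6],[[0,0,0],6],[[0,0,0],6],[[0,0,0],6],[[0,0,0],6]])

```text
time_s: 3.57
tcp_pos: [0.5026, -0.1508, 0.2526]
ee_rot: [[-0.984, 0.177, 0.0], [0.177, 0.984, 0.0], [-0.0, 0.0, -1.0]]
wrist_force: [0.3, 0.2, 0.6]
gripper_width: 1.003
gripper_force: 0.0
```

Emit:
apply_moves(moves=[[[0,0,0],6],[[0,0,0],6],[[0,0,0],2],[[0,0,0],0],[[0,0,0],0]])

```text
time_s: 3.98
tcp_pos: [0.5025, -0.151, 0.2526]
ee_rot: [[-0.915, 0.404, 0.0], [0.404, 0.915, -0.0], [-0.0, 0.0, -1.0]]
wrist_force: [-0.1, 0.4, -0.4]
gripper_width: 1.0
gripper_force: 0.0
```

Run:
```python
from h import *
np.set_printoptions(precision=4,suppress=True)
s=r.sense();print(s["tcp_pos"],"\n",np.array(s["ee_rot"]),s["time_s"],s["joints"],s["wrist_force"])
W,T,S=cap("wrist"),cap("top"),cap("scene")
print(np.array(W["eye"]),"\n",np.array(W["orientation"]),np.array(W["intrinsics"]))
for t,z in[("pallet_grip",.046),("pallet_vee",0),("pallet_bar",.018),("dock_ball",.048),("dock_home",.046)]:
  for n,p in(("W",W),("S",S),("T",T)):
    print(n,t,[(c,np.round(u).astype(int).tolist(),atz(p,u,z)[:2].round(4).tolist()) for c,u in pts(p,t)])
cv2.imwrite("pics/w1.png",cv2.resize(W["frame"],(800,600),interpolation=cv2.INTER_CUBIC));np.save("w1.npy",W["frame"])
```

```text
[ 0.5025 -0.151   0.2526] 
 [[-0.9147  0.4041  0.0001]
 [ 0.4041  0.9147 -0.    ]
 [-0.0001  0.     -1.    ]] 3.9833 [   1.0092   11.0048  -10.7061    0.0019  -68.283  -114.8417] [-0.0772  0.4183 -0.3972]
[ 0.4341 -0.1206  0.4153] 
 [[ 0.4024  0.8809  0.249 ]
 [ 0.9154 -0.3874 -0.1089]
 [ 0.0005  0.2718 -0.9624]] [[297.3186   0.     251.381 ]
 [  0.     297.3186 193.0537]
 [  0.       0.       1.    ]]
W pallet_grip [(0.71, [206, 55], [0.3467, -0.1422]), (0.67, [255, 178], [0.5137, -0.1499]), (0.65, [386, 152], [0.5505, 0.0253]), (0.58, [263, 290], [0.6726, -0.2064])]
S pallet_grip [(0.87, [215, 274], [0.6731, -0.2083]), (0.8, [182, 214], [0.4954, -0.1564]), (0.76, [149, 174], [0.3411, -0.1409]), (0.71, [249, 183], [0.5536, 0.0279])]
T pallet_grip [(0.85, [298, 265], [0.351, -0.1492]), (0.78, [315, 164], [0.668, -0.1959]), (0.52, [249, 200], [0.5481, 0.0096])]
W pallet_vee [(0.89, [196, 41], [0.3093, -0.1491]), (0.86, [280, 165], [0.5203, -0.1133]), (0.83, [367, 169], [0.5767, 0.0064]), (0.75, [272, 289], [0.7069, -0.2021])]
S pallet_vee [(0.94, [226, 287], [0.7015, -0.2031]), (0.94,
[... 422 characters left out ...]
, [0.5723, 0.2865]), (0.66, [290, 171], [0.5296, -0.1039]), (0.63, [282, 302], [0.7276, -0.1947])]
S pallet_bar [(0.69, [246, 204], [0.581, -0.0119]), (0.66, [134, 174], [0.2929, -0.1618]), (0.63, [230, 291], [0.7192, -0.2061]), (0.56, [205, 212], [0.5217, -0.1035])]
T pallet_bar [(0.97, [298, 282], [0.2967, -0.1522]), (0.83, [313, 148], [0.7202, -0.1913]), (0.71, [252, 187], [0.5911, 0.0])]
W dock_ball [(0.61, [504, 108], [0.5624, 0.2669])]
S dock_ball [(0.73, [310, 135], [0.5663, 0.2662])]
T dock_ball [(0.59, [167, 195], [0.5551, 0.2636])]
W dock_home [(0.69, [493, 122], [0.5764, 0.2351])]
S dock_home [(0.96, [304, 142], [0.5702, 0.2357])]
T dock_home [(0.92, [177, 190], [0.5723, 0.2336])]
```

View pics/w1.png

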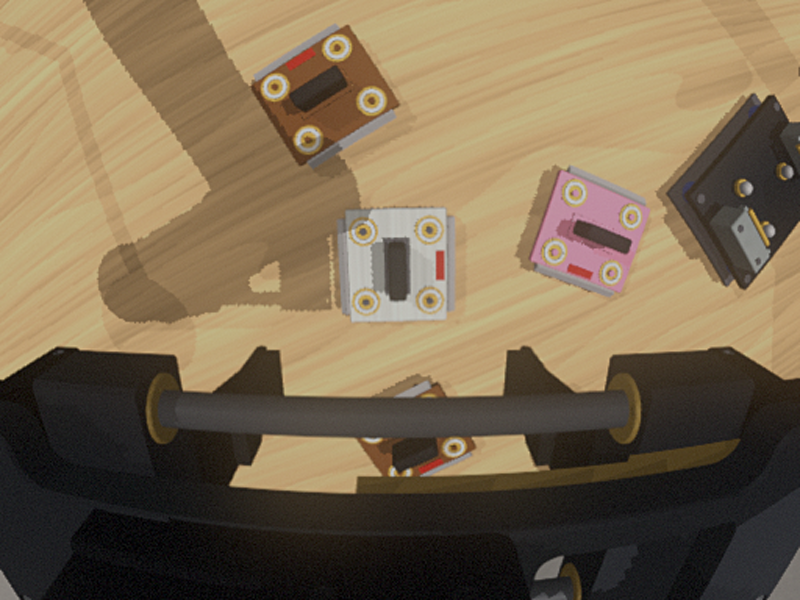

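The view shows the aluminium pallet at about (400,265) of 800x600, nearly square to the gripper, with its red mark at (440,265) towards tool +y. The dock is at the right edge. Next I'm measuring the plate and grip precisely.

Run:
```python
from h import *
np.set_printoptions(precision=4,suppress=True)
W=cap("wrist");f=W["frame"];hsv=cv2.cvtColor(f,cv2.COLOR_BGR2HSV)
sub=np.zeros(f.shape[:2],np.uint8);sub[120:215,205:305]=1
w=((hsv[...,1]<45)&(hsv[...,2]>140)).astype(np.uint8)*sub
g=(hsv[...,2]<75).astype(np.uint8)*sub; g[:,:240]=0;g[:,270:]=0;g[:140]=0;g[200:]=0
rd=(((hsv[...,0]<8)|(hsv[...,0]>172))&(hsv[...,1]>130)).astype(np.uint8)*sub
for n,m,z in(("plate",w,.022),("griptop",g,.058),("red",rd,.022)):
    if n!="red": m=cv2.morphologyEx(m,cv2.MORPH_OPEN,np.ones((3,3),np.uint8))
    c=max(cv2.findContours(m,0,1)[0],key=cv2.contourArea).reshape(-1,2)
    q=np.array([atz(W,p,z)[:2]*1000 for p in c],np.float32)
    print(n,int(m.sum()),cv2.boundingRect(c),cv2.minAreaRect(q),cv2.boxPoints(cv2.minAreaRect(q)).round(1).tolist())
print("red",atz(W,np.argwhere(rd)[:,::-1].mean(0),.022))
cv2.imwrite("pics/m.png",cv2.resize(np.hstack([f[120:215,205:305],cv2.merge([w*200,g*200,rd*200])[120:215,205:305]]),(800,380),interpolation=0))
```

```text
plate 2922 (217, 133, 74, 73) ((507.1822509765625, -149.43917846679688), (99.3726577758789, 99.85466766357422), 67.83113861083984) [[442.20001220703125, -176.60000610351562], [534.7000122070312, -214.3000030517578], [572.2000122070312, -122.30000305175781], [479.70001220703125, -84.5999984741211]]
griptop 45 (249, 155, 10, 5) ((485.9457092285156, -140.3332977294922), (10.932692527770996, 4.923765659332275), 66.23479461669922) [[481.5, -144.3000030517578], [486.0, -146.3000030517578], [490.3999938964844, -136.3000030517578], [485.8999938964844, -134.3000030517578]]
red 89 (279, 161, 5, 18) ((521.74560546875, -115.1671371459961), (5.475621700286865, 23.55937957763672), 67.55069732666016) [[509.79998779296875, -113.19999694824219], [531.5999755859375, -122.19999694824219], [533.7000122070312, -117.0999984741211], [511.8999938964844, -108.0999984741211]]
red [ 0.5216 -0.1151  0.022 ]
```

View pics/m.png

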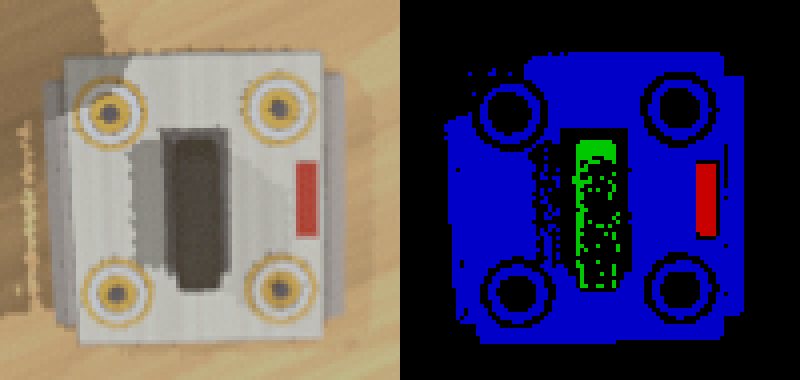

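Emit:
apply_moves(moves=[[[-0.0039,0.0028,0.025],-1.5],[[0,0,0.03],0],[[0,0,0.03],0],[[0,0,0.03],0],[[0,0,0.03],0]])

```text
time_s: 5.35
tcp_pos: [0.5073, -0.15, 0.1065]
ee_rot: [[-0.925, 0.381, 0.001], [0.381, 0.925, -0.0], [-0.001, 0.0, -1.0]]
wrist_force: [0.4, -0.5, 0.6]
gripper_width: 1.001
gripper_force: 0.0
```

Emit:
apply_moves(moves=[[[0,0,0.03],0],[[0,0,0.02],0],[[0,0,0.006],0],[[0,0,0],0],[[0,0,0],0]])

```text
time_s: 5.77
tcp_pos: [0.5081, -0.1501, 0.0523]
ee_rot: [[-0.925, 0.381, 0.001], [0.381, 0.925, -0.0], [-0.001, 0.0, -1.0]]
wrist_force: [-0.8, 0.3, 0.4]
gripper_width: 0.999
gripper_force: 0.0
```

Run:
```python
from h import *
np.set_printoptions(precision=4,suppress=True)
W=cap("wrist");f=W["frame"]
s=r.sense();print(s["tcp_pos"],np.array(s["ee_rot"])[:2,1])
print([(c,np.round(u,1).tolist(),atz(W,u,.046).round(4).tolist()) for c,u in pts(W,"pallet_grip")])
cv2.imwrite("pics/w2.png",cv2.resize(f[150:342,128:384],(800,600),interpolation=cv2.INTER_CUBIC))
```

```text
[ 0.5086 -0.1501  0.053 ] [0.3806 0.9247]
[(0.69, [251.7, 234.6], [0.508, -0.1494, 0.046]), (0.63, [484.6, 192.0], [0.5488, 0.0229, 0.046])]
```

View pics/w2.png

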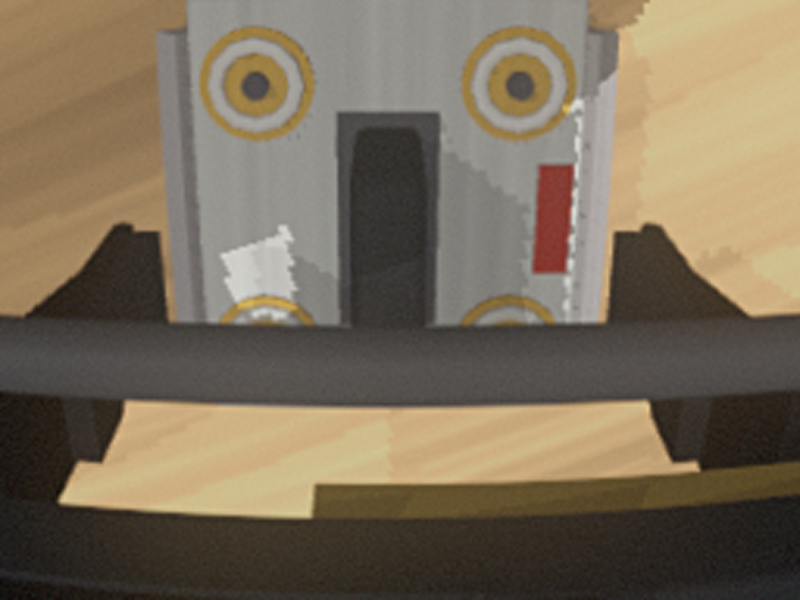

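Grip at (388,220) of the crop, squarely between the finger tips at 160 and 610. I'm lowering and closing.

Emit:
apply_moves(moves=[[[0.001,0,0.01],0],[[0,0,0.008],0],[[0,0,0.005],0],[[0,0,0],0],[[0,0,0],0]])

```text
time_s: 6.28
tcp_pos: [0.5064, -0.1497, 0.0287]
ee_rot: [[-0.925, 0.381, 0.0], [0.381, 0.925, -0.0], [-0.0, -0.0, -1.0]]
wrist_force: [-0.2, -0.3, 0.9]
gripper_width: 0.996
gripper_force: 0.0
```

Emit:
apply_moves(moves=[[[0,0,0],0],[[0,0,0],0],[[0,0,0],0],[[0,0,0],0],[[0,0,0],0]], hand=0.0)

```text
time_s: 6.7
tcp_pos: [0.5064, -0.1496, 0.0287]
ee_rot: [[-0.925, 0.381, 0.0], [0.381, 0.925, -0.0], [-0.0, 0.0, -1.0]]
wrist_force: [0.2, -0.7, 0.1]
gripper_width: 0.709
gripper_force: 0.0
```

Emit:
apply_moves(moves=[[[0,0,0],0],[[0,0,0],0],[[0,0,0],0]])

```text
time_s: 6.95
tcp_pos: [0.5063, -0.1496, 0.0286]
ee_rot: [[-0.925, 0.381, -0.0], [0.381, 0.925, -0.0], [0.0, -0.0, -1.0]]
wrist_force: [-0.6, 0.4, -0.5]
gripper_width: 0.476
gripper_force: 0.0
```

Emit:
apply_moves(moves=[[[0,0,0],0],[[0,0,0],0],[[0,0,0],0],[[0,0,0],0],[[0,0,0],0]])

```text
time_s: 7.37
tcp_pos: [0.5063, -0.1496, 0.0286]
ee_rot: [[-0.925, 0.381, 0.0], [0.381, 0.925, -0.0], [-0.0, -0.0, -1.0]]
wrist_force: [0.7, 0.1, -0.0]
gripper_width: 0.16
gripper_force: 30.0
```

Emit:
apply_moves(moves=[[[0,0,0],0],[[0,0,0],0],[[0,0,0],0],[[0,0,0],0],[[0,0,0],0]])

```text
time_s: 7.78
tcp_pos: [0.5063, -0.1496, 0.0286]
ee_rot: [[-0.925, 0.381, 0.0], [0.381, 0.925, -0.0], [-0.0, 0.0, -1.0]]
wrist_force: [0.6, 0.4, -0.1]
gripper_width: 0.158
gripper_force: 30.0
```

Emit:
apply_moves(moves=[[[0,0,-0.005],0],[[0,0,-0.01],0],[[0,0,-0.015],0],[[0,0,-0.025],0],[[0,0,-0.025],0]])

```text
time_s: 8.2
tcp_pos: [0.5046, -0.1495, 0.1086]
ee_rot: [[-0.924, 0.382, -0.004], [0.382, 0.924, 0.001], [0.004, -0.001, -1.0]]
wrist_force: [1.6, 0.0, -4.8]
gripper_width: 0.158
gripper_force: 30.0
```

Emit:
apply_moves(moves=[[[0,0,-0.025],0],[[0,0,-0.025],0],[[0,0,-0.025],0],[[0,0,-0.015],0],[[0,0,0],0]])

```text
time_s: 8.62
tcp_pos: [0.5078, -0.1498, 0.2026]
ee_rot: [[-0.925, 0.381, 0.008], [0.381, 0.925, -0.001], [-0.007, 0.002, -1.0]]
wrist_force: [0.7, -0.7, -5.5]
gripper_width: 0.158
gripper_force: 30.0
```

Emit:
apply_moves(moves=[[[0,0,0],-5],[[0,0,0],-6],[[0,0,0],-6],[[0,0,0],-6],[[0,0,0],-6]])

```text
time_s: 9.03
tcp_pos: [0.5046, -0.1493, 0.1965]
ee_rot: [[-0.993, -0.119, -0.004], [-0.119, 0.993, 0.001], [0.004, 0.002, -1.0]]
wrist_force: [0.6, -0.3, -6.1]
gripper_width: 0.16
gripper_force: 30.0
```

Emit:
apply_moves(moves=[[[0,0,0],-6],[[0,0,0],-6],[[0,0,0],-4.3],[[-0.01,0.011,-0.001],0],[[-0.0203,0.0218,-0.0015],0]])

```text
time_s: 9.45
tcp_pos: [0.5187, -0.1088, 0.1988]
ee_rot: [[-0.923, -0.385, -0.006], [-0.385, 0.923, 0.0], [0.006, 0.003, -1.0]]
wrist_force: [1.2, 0.2, -5.4]
gripper_width: 0.163
gripper_force: 30.0
```

Emit:
apply_moves(moves=[[[-0.0203,0.0218,-0.0015],0],[[-0.0203,0.0218,-0.0015],0],[[-0.0203,0.0218,-0.0015],0],[[-0.0203,0.0218,-0.0015],0],[[-0.0203,0.0218,-0.0015],0]])

```text
time_s: 9.87
tcp_pos: [0.5712, 0.0335, 0.2065]
ee_rot: [[-0.921, -0.389, -0.004], [-0.389, 0.921, -0.0], [0.004, 0.002, -1.0]]
wrist_force: [1.3, -0.2, -6.4]
gripper_width: 0.157
gripper_force: 30.0
```

Emit:
apply_moves(moves=[[[-0.0203,0.0218,-0.0015],0],[[-0.0203,0.0218,-0.0015],0],[[-0.0203,0.0218,-0.0015],0],[[-0.0203,0.0218,-0.0015],0],[[-0.0203,0.0218,-0.0015],0]])

```text
time_s: 10.28
tcp_pos: [0.6224, 0.1733, 0.2135]
ee_rot: [[-0.921, -0.389, -0.005], [-0.389, 0.921, -0.001], [0.005, 0.001, -1.0]]
wrist_force: [1.1, -0.2, -5.9]
gripper_width: 0.156
gripper_force: 30.0
```

Emit:
apply_moves(moves=[[[-0.0203,0.0218,-0.0015],0],[[-0.0203,0.0218,-0.0015],0],[[-0.0203,0.0218,-0.0015],0],[[-0.01,0.011,-0.0015],0],[[0,0,0],0]])

```text
time_s: 10.7
tcp_pos: [0.6587, 0.2736, 0.2182]
ee_rot: [[-0.92, -0.392, -0.004], [-0.392, 0.92, -0.001], [0.004, 0.001, -1.0]]
wrist_force: [0.1, 0.3, -5.8]
gripper_width: 0.165
gripper_force: 30.0
```

Run:
```python
from h import *
np.set_printoptions(precision=4,suppress=True)
s=r.sense();print(s["tcp_pos"],"\n",np.array(s["ee_rot"]),s["time_s"])
W,T,S=cap("wrist"),cap("top"),cap("scene");print(W["eye"])
for t,z in[("dock_ball",.048),("dock_home",.046)]:
  for n,p in(("W",W),("S",S),("T",T)):
    print(n,t,[(c,np.round(u).astype(int).tolist(),atz(p,u,z)[:2].round(4).tolist()) for c,u in pts(p,t)])
cv2.imwrite("pics/w3.png",cv2.resize(W["frame"],(800,600),interpolation=cv2.INTER_CUBIC))
import pickle;pickle.dump((W,T,S),open("d.pkl","wb"))
```

```text
[0.6587 0.2736 0.2182] 
 [[-0.9201 -0.3916 -0.0038]
 [-0.3916  0.9201 -0.0006]
 [ 0.0037  0.001  -1.    ]] 10.7
[0.5906 0.245  0.3812]
W dock_ball [(0.68, [274, 97], [0.5644, 0.262])]
S dock_ball [(0.86, [309, 134], [0.5629, 0.2661])]
T dock_ball [(0.94, [165, 191], [0.567, 0.272])]
W dock_home [(0.8, [242, 94], [0.5749, 0.2278])]
S dock_home [(0.9, [301, 142], [0.5651, 0.2301])]
T dock_home [(0.95, [177, 187], [0.5805, 0.2339]), (0.4, [180, 190], [0.5736, 0.2236])]
```

View pics/w3.png

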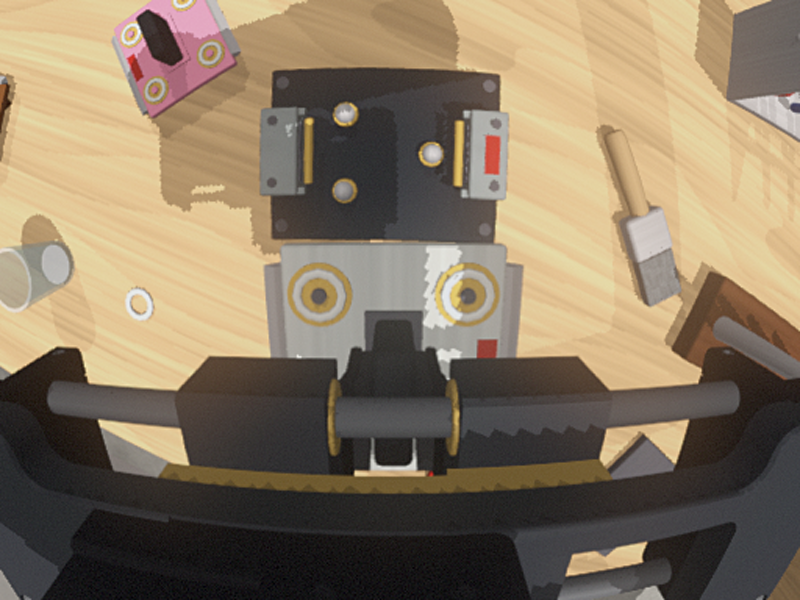

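The view shows the dock with its balls at (431,153), (345,114) and (344,190), and its red mark on the right at (492,155). The held pallet's red mark is also on the right at (487,348), so the orientation matches. I'm fitting the balls and the pallet's edge.

Run:
```python
from h import *
import pickle
from scipy.optimize import least_squares
np.set_printoptions(precision=4,suppress=True)
W,T,S=pickle.load(open("d.pkl","rb"))
f=W["frame"];hsv=cv2.cvtColor(f,cv2.COLOR_BGR2HSV);uv=[]
for c in((275.8,98),(221,73),(220.3,121.5)):
    x,y=map(int,c);p=f[y-9:y+10,x-9:x+10].astype(int)
    m=(p.max(2)>85).astype(np.uint8)
    n,l,st,ce=cv2.connectedComponentsWithStats(m);i=l[9,9];(cx,cy),rad=cv2.minEnclosingCircle(cv2.findNonZero((l==i).astype(np.uint8)))
    uv.append((x-9+cx,y-9+cy));print(uv[-1],rad,st[i])
M=np.array([[0,34],[28,-28],[-28,-28]])/1e3
def fit(p,uvs,z):
    q=np.array([atz(p,u,z)[:2] for u in uvs])
    g=lambda v:((M@np.array([[np.cos(v[2]),np.sin(v[2])],[-np.sin(v[2]),np.cos(v[2])]]))*v[3]+v[:2]-q).ravel()
    s=least_squares(g,[.575,.232,.4,1]);return s.x,1e3*g(s.x)
for z in(.044,.048,.052):print(z,*fit(W,uv,z))
s=r.sense();R=np.array(s["ee_rot"]);t=np.array(s["tcp_pos"])
print("yaw tool",np.degrees(np.arctan2(R[1,1],R[0,1]))-90)
# far plate edge at plate top (z= tcp-0.0286+0.022) , ring centres & bars in tool frame
z=t[2]-.0286+.022
for n,u in(("edgeL",(290*.64,243*.64)),("edgeR",(500*.64,244*.64)),("ring1",(319*.64,296*.64)),("ring2",(468*.64,296*.64)),("barL",(265*.64,300*.64)),("barR",(522*.64,300*.64))):
    print(n,(R.T@(atz(W,u,z)-t))[:2]*1e3)
# dock red mark
rd=((hsv[...,0]<8)|(hsv[...,0]>172))&(hsv[...,1]>130);rd[:80]=0;rd[120:]=0;rd[:,:300]=0;rd[:,330:]=0
print("mark",atz(W,np.argwhere(rd)[:,::-1].mean(0),.074))
```

```text
(275.5106382369995, 98.23404216766357) 8.513956069946289 [  1   1  17  17 217]
(220.67391300201416, 72.32608699798584) 8.508130073547363 [  1   1  17  16 210]
(220.05000019073486, 121.375) 8.21247673034668 [  1   2  17  16 207]
0.044 [0.5794 0.227  0.3559 0.2386] [ 11.6354 -29.1227  26.4253  27.4434 -38.0607   1.6793]
0.048 [0.5795 0.2273 0.3559 0.2357] [ 11.4974 -28.7772  26.1118  27.1178 -37.6091   1.6594]
0.052 [0.5796 0.2275 0.3559 0.2329] [ 11.3593 -28.4317  25.7983  26.7922 -37.1576   1.6395]
yaw tool 22.84612784834509
edgeL [ 48.5429 -32.9822]
edgeR [48.6123 43.6831]
ring1 [ 28.5744 -22.8008]
ring2 [28.8628 32.5627]
barL [ 26.9358 -43.7819]
barR [27.4414 53.6102]
mark [0.5501 0.2993 0.074 ]
```

Run:
```python
from h import *
import pickle
np.set_printoptions(precision=4,suppress=True)
W,T,S=pickle.load(open("d.pkl","rb"));V=cap("wrist")
s=r.sense();R=np.array(s["ee_rot"]);t=np.array(s["tcp_pos"]);print(t,R[:,1])
M=np.array([[0,34],[-28,-28],[28,-28]],float)
uv=[(275.5,98.2),(220.7,72.3),(220.05,121.4)]
for p in(W,V):
    print(p["eye"],"\n",R.T@np.array(p["orientation"]),R.T@(np.array(p["eye"])-t),np.abs(p["frame"].astype(int)-W["frame"]).mean())
    for z in(.044,.048,.052):
        q=np.array([atz(p,u,z)[:2] for u in uv])*1e3
        A,_=cv2.estimateAffinePartial2D(M,q);print(z,A[:,2],np.degrees(np.arctan2(A[1,0],A[0,0])),np.hypot(*A[:,0]),(M@A[:,:2].T+A[:,2]-q).ravel())
    z=t[2]-.0286+.022
    for n,u in(("edgeL",(283*.64,243*.64)),("edgeR",(506*.64,244*.64)),("ring1",(319*.64,296*.64)),("ring2",(468*.64,296*.64))):
        print(n,(R.T@(atz(p,u,z)-t))[:2]*1e3)
```

```text
[0.6591 0.2695 0.2224] [-0.3884  0.9215  0.0001]
[0.5906 0.245  0.3812] 
 [[ 0.0053 -0.9634 -0.268 ]
 [ 1.      0.0049  0.0023]
 [-0.0009 -0.268   0.9634]] [ 0.0727  0.0041 -0.1588] 0.0
0.044 [577.2596 232.2155] 21.708988869888586 0.9989921015106736 [-0.1857  0.0237  0.1191  0.1938  0.0666 -0.2175]
0.048 [577.4175 232.3674] 21.709004643329862 0.9871398844623801 [-0.1835  0.0234  0.1177  0.1915  0.0658 -0.2149]
0.052 [577.5754 232.5193] 21.70899551475149 0.9752884688572258 [-0.1813  0.0231  0.1163  0.1892  0.0651 -0.2123]
edgeL [ 48.6884 -35.7346]
edgeR [48.7639 45.838 ]
ring1 [ 28.6844 -22.915 ]
ring2 [28.9634 32.4388]
[0.5902 0.2409 0.385 ] 
 [[ 0.0016 -0.9624 -0.2717]
 [ 1.      0.0016  0.0004]
 [ 0.     -0.2717  0.9624]] [ 0.0746  0.0005 -0.1627] 5.0412851969401045
0.044 [578.0019 228.2425] 21.495169278317782 1.010199507851724 [-0.1795  0.0257  0.1182  0.1859  0.0613 -0.2116]
0.048 [578.1448 228.3911] 21.49519641085616 0.998350590768321 [-0.1774  0.0254  0.1168  0.1837  0.0606 -0.2091]
0.052 [578.2878 228.5397] 21.4951658149262 0.9865011613762209 [-0.1753  0.0251  0.1154  0.1815  0.0598 -0.2066]
edgeL [ 49.5612 -40.57  ]
edgeR [49.3445 42.9506]
ring1 [ 29.0093 -27.5272]
ring2 [29.1015 29.1756]
```

The arm was still settling in that shot, so I'm measuring again now that it's still.

```bash
cat > dock.py <<'E'
from h import *
np.set_printoptions(precision=4,suppress=True)
M=np.array([[0,34],[-28,-28],[28,-28]],float)
def run():
    V=cap("wrist");s=r.sense();R=np.array(s["ee_rot"]);t=np.array(s["tcp_pos"]);f=V["frame"]
    # project predicted balls
    K=np.array(V["intrinsics"]);C=np.array(V["orientation"]);uv=[]
    a=np.radians(21.5);B=np.array([[np.cos(a),-np.sin(a)],[np.sin(a),np.cos(a)]])
    for m in M:
        w=np.append(np.array([.5775,.231])+B@m/1e3,.048);d=C.T@(w-V["eye"]);rr=np.hypot(d[0],d[1]);th=np.arctan2(rr,d[2])
        x,y=(K[:2,2]+K[0,0]*th*d[:2]/rr).round().astype(int)
        p=f[y-12:y+13,x-12:x+13].max(2);n,l,st,ce=cv2.connectedComponentsWithStats((p>85).astype(np.uint8))
        i=min((k for k in range(1,n) if st[k,4]>80),key=lambda k:np.hypot(*(ce[k]-12)))
        (cx,cy),rad=cv2.minEnclosingCircle(cv2.findNonZero((l==i).astype(np.uint8)));uv.append((x-12+cx,y-12+cy,rad,ce[i][0]+x-12,ce[i][1]+y-12))
    q=np.array([atz(V,u,.048)[:2] for u in uv])*1e3
    A,_=cv2.estimateAffinePartial2D(M,q);yaw=np.degrees(np.arctan2(A[1,0],A[0,0]))
    ty=np.degrees(np.arctan2(R[1,1],R[0,1]))-90
    print(s["time_s"],"tcp",t,"toolyaw",ty,"home",A[:,2],"yaw",yaw,"scale",np.hypot(*A[:,0]),"\n",(M@A[:,:2].T+A[:,2]-q).ravel(),np.round(uv,1).tolist())
    d=np.append(A[:,2]/1e3,t[2])-t
    print("shift tool",R.T@d,"turn",ty-yaw,"tilt",R[2])
    return V,f
E
python3 -c "
from dock import *
run();V,f=run()
cv2.imwrite('pics/w4.png',f)"
```

```text
11.25 tcp [0.6592 0.2697 0.2224] toolyaw 22.86522712813803 home [577.4984 232.4646] yaw 21.834925471829486 scale 0.9889076677077595 
 [-0.1834 -0.0687  0.0156  0.2375  0.1678 -0.1687] [[278.7, 98.9, 8.3, 278.7, 98.9], [224.2, 73.4, 8.2, 224.4, 73.5], [223.9, 121.9, 8.1, 223.7, 121.8]]
shift tool [ 0.0897 -0.0025 -0.    ] turn 1.030301656308545 tilt [-0.0003  0.0002 -1.    ]
11.3 tcp [0.6592 0.2698 0.2223] toolyaw 22.871339602226683 home [577.5525 232.5373] yaw 21.795395713860923 scale 0.9877790448346366 
 [-0.2064 -0.0821  0.0124  0.2696  0.1941 -0.1875] [[278.6, 98.9, 8.3, 278.6, 98.8], [224.1, 73.4, 8.1, 224.3, 73.5], [223.8, 121.8, 8.1, 223.7, 121.8]]
shift tool [ 0.0897 -0.0026 -0.    ] turn 1.0759438883657602 tilt [-0.0003  0.0001 -1.    ]
```

Emit:
apply_moves(moves=[[[0.015,-0.001,0],1.05],[[0.02,-0.001,0],0],[[0.02,-0.001,0],0],[[0.02,0,0],0],[[0.0154,0,0],0]])

```text
time_s: 11.72
tcp_pos: [0.5751, 0.2326, 0.2224]
ee_rot: [[-0.928, -0.372, -0.0], [-0.372, 0.928, 0.0], [0.0, 0.0, -1.0]]
wrist_force: [-0.4, 0.3, -5.3]
gripper_width: 0.162
gripper_force: 30.0
```

Emit:
apply_moves(moves=[[[0,0,0.02],0],[[0,0,0.02],0],[[0,0,0.02],0],[[0,0,0.02],0],[[0,0,0.015],0]])

```text
time_s: 12.13
tcp_pos: [0.5759, 0.2331, 0.1258]
ee_rot: [[-0.928, -0.372, -0.001], [-0.372, 0.928, -0.0], [0.001, 0.0, -1.0]]
wrist_force: [-0.9, -1.3, -5.5]
gripper_width: 0.164
gripper_force: 30.0
```

Emit:
apply_moves(moves=[[[0,0,0.01],0],[[0,0,0],0],[[0,0,0],0],[[0,0,0],0],[[0,0,0],0]])

```text
time_s: 12.55
tcp_pos: [0.5775, 0.234, 0.1187]
ee_rot: [[-0.928, -0.372, 0.003], [-0.372, 0.928, 0.002], [-0.003, 0.0, -1.0]]
wrist_force: [-0.2, -0.3, -5.0]
gripper_width: 0.154
gripper_force: 30.0
```

Run:
```python
from h import *
np.set_printoptions(precision=4,suppress=True)
V=cap("wrist");S=cap("scene");s=r.sense();R=np.array(s["ee_rot"]);print(s["time_s"],s["tcp_pos"],np.degrees(np.arctan2(R[1,1],R[0,1]))-90,R[2],s["wrist_force"])
a=cv2.resize(V["frame"][100:292,128:384],(500,375),interpolation=cv2.INTER_CUBIC)
b=cv2.resize(S["frame"][95:195,260:340],(300,375),interpolation=cv2.INTER_CUBIC)
cv2.imwrite("pics/w5.png",np.hstack([a,b]))
```

```text
12.65 [0.5771 0.2339 0.1183] 21.857951129259405 [-0.0023  0.0005 -1.    ] [-0.8208  0.2349 -6.0054]
```

View pics/w5.png

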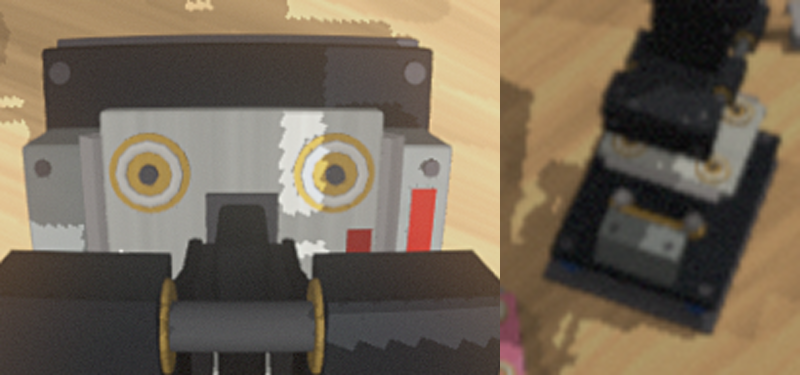

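Dock features centre at column 237 and the pallet at 241.5, so the dock lies about 1.6 mm towards tool -y. That agrees with the ball fit, so I'm correcting and descending slowly.

Emit:
apply_moves(moves=[[[0.0008,-0.0016,0.005],0],[[0,0,0.006],0],[[0,0,0.006],0],[[0,0,0.005],0],[[0,0,0.003],0]])

```text
time_s: 13.07
tcp_pos: [0.5758, 0.2313, 0.0906]
ee_rot: [[-0.928, -0.372, -0.002], [-0.372, 0.928, -0.001], [0.002, -0.0, -1.0]]
wrist_force: [-0.2, 0.5, -5.7]
gripper_width: 0.159
gripper_force: 30.0
```

Emit:
apply_moves(moves=[[[0,0,0],0],[[0,0,0],0],[[0,0,0.001],0],[[0,0,0.001],0],[[0,0,0.001],0]])

```text
time_s: 13.48
tcp_pos: [0.5765, 0.2318, 0.0893]
ee_rot: [[-0.928, -0.372, 0.001], [-0.372, 0.928, 0.0], [-0.001, 0.0, -1.0]]
wrist_force: [-0.5, -0.3, -6.0]
gripper_width: 0.152
gripper_force: 30.0
```

Emit:
apply_moves(moves=[[[0,0,0.001],0],[[0,0,0.001],0],[[0,0,0.001],0],[[0,0,0.001],0],[[0,0,0],0]])

```text
time_s: 13.9
tcp_pos: [0.5762, 0.2316, 0.0848]
ee_rot: [[-0.928, -0.372, -0.0], [-0.372, 0.928, -0.0], [0.0, -0.0, -1.0]]
wrist_force: [-0.6, 0.2, -5.5]
gripper_width: 0.159
gripper_force: 30.0
```

Emit:
apply_moves(moves=[[[-0.001,0,0.001],0],[[0,0,0.001],0],[[0,0,0.001],0],[[0,0,0.001],0],[[0,0,0.001],0]])

```text
time_s: 14.32
tcp_pos: [0.5777, 0.232, 0.0807]
ee_rot: [[-0.928, -0.372, 0.001], [-0.372, 0.928, -0.0], [-0.001, -0.0, -1.0]]
wrist_force: [-0.4, -1.6, -1.2]
gripper_width: 0.16
gripper_force: 30.0
```

Emit:
apply_moves(moves=[[[0,0,0.001],0],[[0,0,0.001],0],[[0,0,0.001],0],[[0,0,0],0],[[0,0,0],0]])

```text
time_s: 14.73
tcp_pos: [0.5779, 0.2322, 0.0779]
ee_rot: [[-0.928, -0.372, 0.002], [-0.372, 0.928, 0.001], [-0.002, -0.0, -1.0]]
wrist_force: [-0.7, -2.3, 3.1]
gripper_width: 0.158
gripper_force: 30.0
```

Emit:
apply_moves(moves=[[[0,-0.0006,0.001],0],[[0,0,0.001],0],[[0,0,0.001],0],[[0,0,0],0],[[0,0,0],0]])

```text
time_s: 15.15
tcp_pos: [0.5785, 0.2323, 0.0753]
ee_rot: [[-0.928, -0.373, 0.003], [-0.373, 0.928, 0.001], [-0.003, 0.0, -1.0]]
wrist_force: [-2.4, -0.6, 5.9]
gripper_width: 0.158
gripper_force: 30.0
```

Emit:
apply_moves(moves=[[[0,0,0.001],0],[[0,0,0.001],0],[[0,0,0.001],0],[[0,0,0],0],[[0,0,0],0]])

```text
time_s: 15.57
tcp_pos: [0.579, 0.2325, 0.0731]
ee_rot: [[-0.928, -0.373, 0.004], [-0.373, 0.928, 0.002], [-0.004, 0.0, -1.0]]
wrist_force: [-1.1, -0.9, 8.5]
gripper_width: 0.158
gripper_force: 30.0
```

Emit:
apply_moves(moves=[[[0,0,0.001],0],[[0,0,0.001],0],[[0,0,0],0],[[0,0,0],0]])

```text
time_s: 15.9
tcp_pos: [0.5765, 0.2315, 0.0688]
ee_rot: [[-0.928, -0.372, -0.002], [-0.372, 0.928, -0.0], [0.002, 0.0, -1.0]]
wrist_force: [-4.3, 1.8, 4.3]
gripper_width: 0.158
gripper_force: 30.0
```

Emit:
apply_moves(moves=[[[0,0,0.001],0],[[0,0,0.001],0],[[0,0,0],0],[[0,0,0],0]])

```text
time_s: 16.23
tcp_pos: [0.5765, 0.2315, 0.0673]
ee_rot: [[-0.928, -0.372, -0.002], [-0.372, 0.928, -0.001], [0.002, -0.0, -1.0]]
wrist_force: [-5.8, 0.3, 8.0]
gripper_width: 0.161
gripper_force: 30.0
```

The force dropped with a snap, and the height less the deck sink puts the pallet at about home. I'll press slightly more, then ease off and check.

Emit:
apply_moves(moves=[[[0,0,0.001],0],[[0,0,0.001],0],[[0,0,0.001],0],[[0,0,0],0],[[0,0,0],0]])

```text
time_s: 16.65
tcp_pos: [0.5766, 0.2315, 0.0652]
ee_rot: [[-0.928, -0.373, -0.002], [-0.373, 0.928, -0.001], [0.002, -0.0, -1.0]]
wrist_force: [-8.2, 0.6, 12.0]
gripper_width: 0.161
gripper_force: 30.0
```

Emit:
apply_moves(moves=[[[0,0,-0.0015],0],[[0,0,-0.0015],0],[[0,0,-0.0015],0],[[0,0,-0.0015],0],[[0,0,-0.001],0]])

```text
time_s: 17.07
tcp_pos: [0.5766, 0.2315, 0.0703]
ee_rot: [[-0.928, -0.372, -0.002], [-0.372, 0.928, -0.0], [0.002, 0.0, -1.0]]
wrist_force: [-4.4, 0.5, 1.0]
gripper_width: 0.158
gripper_force: 30.0
```

Emit:
apply_moves(moves=[[[0,0,0],0],[[0,0,0],0],[[0,0,0],0]])

```text
time_s: 17.32
tcp_pos: [0.5765, 0.2315, 0.0702]
ee_rot: [[-0.928, -0.372, -0.002], [-0.372, 0.928, -0.001], [0.002, 0.0, -1.0]]
wrist_force: [-5.3, 2.0, 2.9]
gripper_width: 0.159
gripper_force: 30.0
```

Emit:
apply_moves(moves=[[[0.0,0,-0.0005],0],[[0,0,0],0],[[0,0,0],0],[[0,0,0],0],[[0,0,0],0]], hand=0.045)

```text
time_s: 17.73
tcp_pos: [0.578, 0.2315, 0.0715]
ee_rot: [[-0.928, -0.372, 0.001], [-0.372, 0.928, 0.0], [-0.001, -0.0, -1.0]]
wrist_force: [1.2, 0.4, 0.5]
gripper_width: 0.448
gripper_force: 0.0
```

Emit:
apply_moves(moves=[[[0,0,0],0],[[0,0,-0.005],0],[[0,0,-0.015],0],[[0,0,-0.02],0],[[0,0,-0.03],0]])

```text
time_s: 18.15
tcp_pos: [0.5762, 0.2307, 0.1402]
ee_rot: [[-0.928, -0.372, -0.005], [-0.372, 0.928, -0.003], [0.005, -0.001, -1.0]]
wrist_force: [0.7, 0.5, -0.5]
gripper_width: 0.518
gripper_force: 0.0
```

Emit:
apply_moves(moves=[[[-0.02,0,-0.03],0],[[-0.03,0,-0.02],0],[[-0.03,0,0],0],[[0,0,0],0],[[0,0,0],0]])

```text
time_s: 18.57
tcp_pos: [0.6522, 0.2614, 0.1906]
ee_rot: [[-0.928, -0.372, -0.001], [-0.372, 0.928, -0.0], [0.001, 0.0, -1.0]]
wrist_force: [-0.5, 0.6, -0.5]
gripper_width: 0.516
gripper_force: 0.0
```

Run:
```python
from h import *
np.set_printoptions(precision=4,suppress=True)
for i in range(4): cap("wrist")
V=cap("wrist");s=r.sense();print(s["time_s"],s["tcp_pos"],s["wrist_force"])
f=V["frame"];hsv=cv2.cvtColor(f,cv2.COLOR_BGR2HSV)
rd=(((hsv[...,0]<8)|(hsv[...,0]>172))&(hsv[...,1]>130)).astype(np.uint8)
n,l,st,ce=cv2.connectedComponentsWithStats(rd)
print([(ce[i].round(1).tolist(),int(st[i,4]),(atz(V,ce[i],.065)[:2]*1e3).round(1).tolist()) for i in range(1,n) if st[i,4]>15])
cv2.imwrite("pics/w6.png",cv2.resize(f[20:260,96:416],(800,600),interpolation=cv2.INTER_CUBIC))
```

```text
18.8167 [0.6509 0.2609 0.1916] [0.035  0.1781 0.2339]
[([78.7, 50.7], 100, [578.9, 32.0]), ([290.1, 107.4], 185, [563.4, 266.6]), ([327.2, 108.3], 243, [549.2, 300.7])]
```

View pics/w6.png

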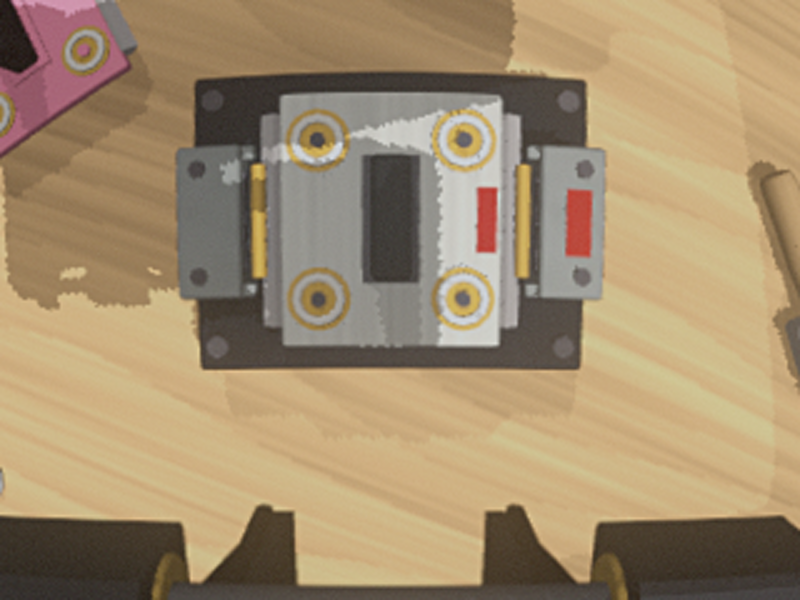

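The pallet sits square between the housings (centre 391, dock 390). Both rollers, at 259 and 523, lie over the bars, and the red marks are on the same side. Nothing touches it, so I'm handing in.

```bash
python3 -c "
from station import r
print(r.finish_job())"
```

```text
the job is handed in; nothing more can be done
None
```

The aluminium pallet is docked and let go: the last picture shows it square on the dock, red marks on the same side and both rollers over its bars, and the height readings put it at home; the job is handed in, but no verdict came back.

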